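# Change the brush heads on a descaling machine

## Robot

A 6-joint arm with a two-finger parallel gripper is mounted at the origin on the work surface. World frame = base frame: x ahead of the robot, y to its left, z up, the work surface at z = 0. Lengths are in mm, angles in degrees, forces in N, time in s.
With the tool pointing down it reaches from about 300 to 850 mm from the base axis. Payload 4.2 kg.
Tool frame: the origin (TCP) lies midway between the tips of the shut fingers; the grasp point (between the pads) lies env.hold_point_z behind it (env.hold_point_z is the distance from the TCP to the grasp point, in mm); z points along the fingers, y is the line along which they close (so a half turn about z gives the same grasp; the last joint's range is limited). The gripper opens to 91 mm and grips with 3 to 60 N. Pads are 32 mm wide; open, the fingers measure 118 mm over their backs; the gripper's body (76 mm by 178 mm) begins 60 mm behind the grasp point.
Start: joints at [65.432, 18.312, 89.639, -0, 72.044, -1.146], TCP at [228.571, 527.635, 213.976] pointing down, gripper open.
Joint ranges: [-177.97, 177.97], [-48.28, 115.42], [12.27, 149.76], [-77.06, 257.06], [2.81, 150.46], [-146.56, 146.56]. Speed limits (degrees/s): [147.25, 147.25, 180, 180, 180, 180].

## Interface

Orientations are given as [roll, pitch, yaw] about the fixed x, y, z axes, in that order (R = Rz(yaw) Ry(pitch) Rx(roll)).
In Python, from workcell import env, viewer, spotter gives the robot as it stands.
- The arm moves only by the tool apply_moves, never from a script. Its arguments are lists of equal length, an entry for each row: "delta_pos": the shift along the world's x, y, z normalised to -1 to 1, where 1 is 120 mm, a list of three; "rot": the turn, a rotation vector about the world's x, y, z normalised to -1 to 1, where 1 is 1.5 rad, a list of three; "hand": the opening, from 0 (shut) to 1 (fully open). A call has 1 to 10 rows; each row is the pose to reach, as a shift and turn from the pose commanded when the call began; what a row does not reach only later rows make up. A row lasts 1/12 s, in which the tool goes at most 41.7 mm and 7.16 degrees, less where a joint would pass 70% of its speed; a pose out of reach is approached as far as the arm can. A call with a number of a shift or a turn outside -1 to 1 is refused whole. A call with a gripper value outside its range is refused whole. The fingers move at their own pace and stop on an object; "newtons" is the grip in N (left out, the last holds). Time passes only in rows, so rows that repeat a pose let the fingers close. It gives the time, the measured TCP pose, the force, the opening and the grip force at its end, in the units of the state.
- env.state(): the state, without advancing time (a new reading comes with each control period).
- viewer.grab_frame(name): name is "scene" or "top"; returns a dict with "pixels" (480x640x3 uint8, red, green, blue), "camera_matrix" (3x3 intrinsics, pixels), "R" (3x3) and "t" (3): a world point X has camera coordinates R X + t. Camera axes: x right, y down, z forward; pixel columns grow to the right and rows downward; lengths in mm; the calibration is good to about 2 mm. A picture is of the moment at which its call begins. There is no depth.
- env.job_done(): hands the job in; it is judged then, once.
Trained networks look in a picture, given as the dict that the camera call returned (one of the last four; its "shot" number tells which), for a name from the list of things; names that differ only in an ending like _2 or _b are one class to them, and where a whole thing is asked for, a point or a joint stands for the part that bears it (a point fixed in the world has none). Each returns a list of dicts, best first, with "score" (0 to 1); they miss things now and then, are a little off and sometimes report something else, mostly with a low value. They report only what shows in the picture. A call takes as long as a camera call. They do not tell look-alikes from the thing itself.
- spotter.trace(picture, query): "mask" (480x640 bool, what is visible of it) and "box" ([centre column, centre row, width, height] in pixels, round what is visible of it).
- spotter.landmark_of(picture, query): "position" ([column, row] in pixels: a listed point, or the origin of a listed thing).
The state is a dict: "time_s": time; "qpos": joint angles; "qvel": joint speeds; "effort": joint torques, N m; "ee_pos": TCP position; "ee_rot": TCP orientation; "force": force on the tool from outside, world axes, zero at the start; "torque": the same for the moment, N m; "gripper_width": finger opening in mm; "gripper_force": force on a finger pad.
Only numpy, scipy, OpenCV 4.12 (cv2) and the standard library are available. Lean on these libraries where they do the work, as an engineer would, in place of code of your own. Each camera call takes 0.05 s, during which the arm holds its last target. There are 200 camera calls.

## Task

Switch the brushing machine off at its toggle lever, pull every worn (rusty brown) brush head off its spindle and lay it in the steel scrap tray. With the machine still off, push every new (blue-hubbed) brush head the right way up onto a spindle of its own, rocking it until the teeth mesh and it sits fully home, then switch the machine back on. Leave the hammer, the tin and the steel billet where they are.

Things in the scene. Friction and masses are not known exactly. Their poses are not given: they have to be found in the camera images.
- new1: new brush head, may be absent: blue hexagonal hub 55 mm across flats, 76 mm tall, out of a round brass wire skirt, 84 mm across, that covers its lowest 34 mm (grip the hub above that). Vertical bore, open at both ends. Origin on the bore's axis at the underside, z up; x is the normal of a flat (flats at yaw + k*60 deg). Starts upright on the bench. About 0.35 kg
- new2: new brush head, may be absent: blue hexagonal hub 55 mm across flats, 76 mm tall, out of a round brass wire skirt, 84 mm across, that covers its lowest 34 mm (grip the hub above that). Vertical bore, open at both ends. Origin on the bore's axis at the underside, z up; x is the normal of a flat (flats at yaw + k*60 deg). Starts upright on the bench. About 0.35 kg
- new3: new brush head, may be absent: blue hexagonal hub 55 mm across flats, 76 mm tall, out of a round brass wire skirt, 84 mm across, that covers its lowest 34 mm (grip the hub above that). Vertical bore, open at both ends. Origin on the bore's axis at the underside, z up; x is the normal of a flat (flats at yaw + k*60 deg). Starts upright on the bench. About 0.35 kg
- worn1: worn brush head, may be absent: rusty brown hexagonal hub 55 mm across flats, 76 mm tall, with a dark skirt 70 mm across on its lowest 28 mm. Origin on the bore's axis at the underside, z up; x is the normal of a flat. Starts fully home on the spindle of the same number and lifts straight off it. 0.35 kg
- worn2: worn brush head, may be absent: rusty brown hexagonal hub 55 mm across flats, 76 mm tall, with a dark skirt 70 mm across on its lowest 28 mm. Origin on the bore's axis at the underside, z up; x is the normal of a flat. Starts fully home on the spindle of the same number and lifts straight off it. 0.35 kg
- worn3: worn brush head, may be absent: rusty brown hexagonal hub 55 mm across flats, 76 mm tall, with a dark skirt 70 mm across on its lowest 28 mm. Origin on the bore's axis at the underside, z up; x is the normal of a flat. Starts fully home on the spindle of the same number and lifts straight off it. 0.35 kg
- spindle1: vertical splined shaft, does not turn; origin: centre of its seat (60 mm flange, 10 mm above the housing), z up. 6 teeth 8 mm wide, 43 mm over tips, 0 to 40 mm above the seat, set at any angle: THE YAW READ HERE IS NOT THE TEETH'S. Core 32 mm; cone nose up to 56 mm, 18 mm wide at its tip. Out of mesh a head stops 40 mm above the seat; fully home, its origin is at this origin
- spindle2: vertical splined shaft, does not turn; origin: centre of its seat (60 mm flange, 10 mm above the housing), z up. 6 teeth 8 mm wide, 43 mm over tips, 0 to 40 mm above the seat, set at any angle: THE YAW READ HERE IS NOT THE TEETH'S. Core 32 mm; cone nose up to 56 mm, 18 mm wide at its tip. Out of mesh a head stops 40 mm above the seat; fully home, its origin is at this origin
- spindle3: vertical splined shaft, does not turn; origin: centre of its seat (60 mm flange, 10 mm above the housing), z up. 6 teeth 8 mm wide, 43 mm over tips, 0 to 40 mm above the seat, set at any angle: THE YAW READ HERE IS NOT THE TEETH'S. Core 32 mm; cone nose up to 56 mm, 18 mm wide at its tip. Out of mesh a head stops 40 mm above the seat; fully home, its origin is at this origin
- machine: low green machine housing, fixed, 140 (x) x 400 (y) x 50 mm tall, origin at the centre of its underside; spindles in a row along its y, 125 mm apart. Each head's bore has 6 teeth 8 mm wide, tips on a 35 mm circle, one behind each hub flat. Mesh repeats every 60 deg, with 3.5 deg play either way and 1.5 mm all round; a new head meshes at the yaw (mod 60 deg) a worn one had on that spindle
- tray: open steel scrap tray, 200 (x) x 270 (y) mm outside, 45 mm tall, walls and floor 6 mm, fixed; origin at the centre of its underside
- switch_base: grey base of the switch, 70 x 50 x 25 mm, fixed; origin at the centre of its underside. The lever swings in its x-z plane about an axis along y, 22 mm above the underside
- switch (a joint): toggle lever, 100 mm from pivot to the centre of its red ball, in rad: 0 = OFF, leaning 0.5 rad from upright towards the base's -x (red mark, robot's side); 1.0 = ON, leaning 0.5 rad towards the base's +x (green mark). Stays where it is left; about 1 N at the ball moves it
- switch_tip (a point): centre of the red ball, 26 mm diameter, at the lever's end, 106 to 122 mm above the bench
- hammer: bystander: hammer lying on the bench, 280 mm long, origin at its middle underside
- tin: bystander: red and white tin, 70 mm diameter, 100 mm tall, origin at the centre of its underside
- billet: bystander: steel billet 50 x 150 x 30 mm, origin at the centre of its underside
There are look-alikes about, which are no part of the job. Leave any pink look-alike of the worn1 alone.

How it is judged (in metres and radians):
On the way, in this order (a step that is already met when the one before it is completed fails the run):
1. the switch is OFF while every worn head is still on its spindle (value of joint switch below 0.2 rad and horizontal distance between worn1 and spindle1 below 0.005 m and z of worn1 in the frame of spindle1 between -0.005 and 0.005 m and angle between each of worn1, worn2, worn3's own z axis and vertical below 0.1 rad and horizontal distance between worn2 and spindle2 below 0.005 m and z of worn2 in the frame of spindle2 between -0.005 and 0.005 m and horizontal distance between worn3 and spindle3 below 0.005 m and z of worn3 in the frame of spindle3 between -0.005 and 0.005 m), for 0.2 s.
2. with the switch still OFF, every worn head is in the tray and every new head is home on a spindle (value of joint switch below 0.3 rad and ((horizontal distance between new1 and spindle1 below 0.005 m and z of new1 in the frame of spindle1 between -0.005 and 0.005 m and angle between new1's own z axis and vertical below 0.1 rad) or (horizontal distance between new1 and spindle2 below 0.005 m and z of new1 in the frame of spindle2 between -0.005 and 0.005 m and angle between new1's own z axis and vertical below 0.1 rad) or (horizontal distance between new1 and spindle3 below 0.005 m and z of new1 in the frame of spindle3 between -0.005 and 0.005 m and angle between new1's own z axis and vertical below 0.1 rad)) and ((horizontal distance between new2 and spindle1 below 0.005 m and z of new2 in the frame of spindle1 between -0.005 and 0.005 m and angle between new2's own z axis and vertical below 0.1 rad) or (horizontal distance between new2 and spindle2 below 0.005 m and z of new2 in the frame of spindle2 between -0.005 and 0.005 m and angle between new2's own z axis and vertical below 0.1 rad) or (horizontal distance between new2 and spindle3 below 0.005 m and z of new2 in the frame of spindle3 between -0.005 and 0.005 m and angle between new2's own z axis and vertical below 0.1 rad)) and ((horizontal distance between new3 and spindle1 below 0.005 m and z of new3 in the frame of spindle1 between -0.005 and 0.005 m and angle between new3's own z axis and vertical below 0.1 rad) or (horizontal distance between new3 and spindle2 below 0.005 m and z of new3 in the frame of spindle2 between -0.005 and 0.005 m and angle between new3's own z axis and vertical below 0.1 rad) or (horizontal distance between new3 and spindle3 below 0.005 m and z of new3 in the frame of spindle3 between -0.005 and 0.005 m and angle between new3's own z axis and vertical below 0.1 rad)) and x of worn1 in the frame of tray between -0.095 and 0.095 m and y of worn1 in the frame of tray between -0.13 and 0.13 m and z of worn1 in the frame of tray between 0 and 0.07 m and x of worn2 in the frame of tray between -0.095 and 0.095 m and y of worn2 in the frame of tray between -0.13 and 0.13 m and z of worn2 in the frame of tray between 0 and 0.07 m and x of worn3 in the frame of tray between -0.095 and 0.095 m and y of worn3 in the frame of tray between -0.13 and 0.13 m and z of worn3 in the frame of tray between 0 and 0.07 m), for 0.3 s.
3. the switch is back ON (value of joint switch above 0.8 rad), for 0.2 s.
At the end, for the whole second after the job is handed in: Worn heads in the tray (origin inside the walls, under 70 mm above its underside); each new head upright (0.1 rad) and home on a spindle of its own, origins within 5 mm sideways and in height; switch ON (above 0.8); bystanders within 30 mm of their start; heads at rest (((horizontal distance between new1 and spindle1 below 0.005 m and z of new1 in the frame of spindle1 between -0.005 and 0.005 m and angle between new1's own z axis and vertical below 0.1 rad) or (horizontal distance between new1 and spindle2 below 0.005 m and z of new1 in the frame of spindle2 between -0.005 and 0.005 m and angle between new1's own z axis and vertical below 0.1 rad) or (horizontal distance between new1 and spindle3 below 0.005 m and z of new1 in the frame of spindle3 between -0.005 and 0.005 m and angle between new1's own z axis and vertical below 0.1 rad)) and ((horizontal distance between new2 and spindle1 below 0.005 m and z of new2 in the frame of spindle1 between -0.005 and 0.005 m and angle between new2's own z axis and vertical below 0.1 rad) or (horizontal distance between new2 and spindle2 below 0.005 m and z of new2 in the frame of spindle2 between -0.005 and 0.005 m and angle between new2's own z axis and vertical below 0.1 rad) or (horizontal distance between new2 and spindle3 below 0.005 m and z of new2 in the frame of spindle3 between -0.005 and 0.005 m and angle between new2's own z axis and vertical below 0.1 rad)) and ((horizontal distance between new3 and spindle1 below 0.005 m and z of new3 in the frame of spindle1 between -0.005 and 0.005 m and angle between new3's own z axis and vertical below 0.1 rad) or (horizontal distance between new3 and spindle2 below 0.005 m and z of new3 in the frame of spindle2 between -0.005 and 0.005 m and angle between new3's own z axis and vertical below 0.1 rad) or (horizontal distance between new3 and spindle3 below 0.005 m and z of new3 in the frame of spindle3 between -0.005 and 0.005 m and angle between new3's own z axis and vertical below 0.1 rad)) and x of worn1 in the frame of tray between -0.095 and 0.095 m and y of worn1 in the frame of tray between -0.13 and 0.13 m and z of worn1 in the frame of tray between 0 and 0.07 m and x of worn2 in the frame of tray between -0.095 and 0.095 m and y of worn2 in the frame of tray between -0.13 and 0.13 m and z of worn2 in the frame of tray between 0 and 0.07 m and x of worn3 in the frame of tray between -0.095 and 0.095 m and y of worn3 in the frame of tray between -0.13 and 0.13 m and z of worn3 in the frame of tray between 0 and 0.07 m and linear speed of each of new1, new2, new3, worn1, worn2, worn3 below 0.03 m/s and value of joint switch above 0.8 rad); the robot touches nothing.
It fails at once if the hammer is moved by more than 30 mm (distance of hammer from where it was at the start of the episode above 0.03 m).
It fails at once if the tin is moved by more than 30 mm (distance of tin from where it was at the start of the episode above 0.03 m).
It fails at once if the billet is moved by more than 30 mm (distance of billet from where it was at the start of the episode above 0.03 m).
Of new1, new2, new3 only 2 to 3 are there at a start; the rules pass over those that are not, and their reading is None.
Of worn1, worn2, worn3 only 1 to 2 are there at a start; the rules pass over those that are not, and their reading is None.
At some moment in a run one of new1, new2, new3 may be knocked a few centimetres aside while the robot is not near it.
It also fails if it takes over 210 s, if anything falls off the work surface, if the arm or the gripper's body presses on something with over 40 N, if the wrist force passes 120 N, or if a joint passes its speed limit or range.

## Working session

There is one attempt and no reset: what is moved stays moved. The work goes in short steps, Python scripts to look and compute and a tool call to move; the robot and the scene stay as the last step left them, time stands still between calls to the robot, and variables do not carry over. Pictures are saved under pics/ and viewed, at most 14 in all, crops included, and the job is handed in when it is done.

Besides the shell and the picture viewer there is one more tool, called after "Emit:" as a command line: name --argument value ..., lists and objects as JSON in quotes. apply_moves: Moves the arm, as the interface text tells. Its arguments: {"type":"object","properties":{"delta_pos":{"type":"array"},"rot":{"type":"array"},"hand":{"type":"array"},"newtons":{"type":"number"}},"required":["delta_pos","rot","hand"]}

```bash
mkdir -p pics; cat > h.py <<'E'
import numpy as np, cv2
from workcell import env, viewer, spotter
def save(p,n): cv2.imwrite('pics/'+n+'.png', cv2.cvtColor(p['pixels'],cv2.COLOR_RGB2BGR))
def ray(p,uv,z):
    K,R,t=map(np.array,(p['camera_matrix'],p['R'],p['t'])); t=t.ravel()
    d=R.T@np.linalg.solve(K,[uv[0],uv[1],1]); c=-R.T@t
    return c+d*(z-c[2])/d[2]
def proj(p,X):
    K,R,t=map(np.array,(p['camera_matrix'],p['R'],p['t'])); q=K@(R@np.array(X,float)+t.ravel()); return q[:2]/q[2]
def tri(obs):
    A=[];b=[]
    for p,uv in obs:
        K,R,t=map(np.array,(p['camera_matrix'],p['R'],p['t'])); t=t.ravel()
        d=R.T@np.linalg.solve(K,[uv[0],uv[1],1]); d/=np.linalg.norm(d); c=-R.T@t
        P=np.eye(3)-np.outer(d,d); A.append(P); b.append(P@c)
    return np.linalg.solve(sum(A),sum(b))
E
python3 - <<'E'
from h import *
np.set_printoptions(precision=1,suppress=True)
print(env.hold_point_z, env.state())
s=viewer.grab_frame("scene"); t=viewer.grab_frame("top"); save(s,'s0'); save(t,'t0')
for p,n in((s,'s'),(t,'t')):
    R=np.array(p['R']); print(n,'cam',-R.T@np.array(p['t']).ravel(), np.array(p['camera_matrix'])[0,0])
zs=dict(new1=0,worn1=60,spindle1=60,machine=0,tray=0,switch_base=0,switch_tip=114,hammer=0,tin=0,billet=0)
for q,z in zs.items():
    for p,n in((s,'s'),(t,'t')):
        for d in spotter.landmark_of(p,q): print(q,n,round(d['score'],2),np.array(d['position']),ray(p,d['position'],z)[:2])
E
```

```text
18.8 {'time_s': 0.0, 'qpos': array([65.4, 18.4, 89.7, -0. , 72. , -1.1]), 'qvel': array([ 0. , -0. ,  0. ,  0. ,  0. ,  0.1]), 'effort': array([ -0. , -41.2, -23.2,   0.1,   0. ,  -0. ]), 'ee_pos': array([228.4, 527.2, 213.1]), 'ee_rot': array([-179.9,   -0. ,  156.6]), 'force': array([-0.2, -0.5, -1. ]), 'torque': array([ 0., -0., -0.]), 'gripper_force': 0.0, 'gripper_width': 90.81049765010863}
s cam [1286.   139.5  596.7] 464.4260968069465
t cam [ 475.3   -9.2 1244.7] 521.3823193459068
new1 s 0.97 [457.7 242.1] [407.1 293.9]
new1 s 0.87 [392.4 243.8] [443.8 151.9]
new1 s 0.69 [498.6 279.4] [521.6 367.8]
new1 t 0.92 [197.6 307.5] [415.2 294.9]
new1 t 0.81 [163.6 269.7] [507.3 375.8]
new1 t 0.63 [255.6 287.7] [458.2 155.7]
worn1 s 0.93 [253.  258.7] [ 631.1 -103.4]
worn1 s 0.92 [133.2 328.9] [ 839.2 -231.1]
worn1 s 0.61 [293.2 203.3] [419.5 -76.5]
worn1 t 0.86 [432.9 146.9] [ 770.2 -267.3]
worn1 t 0.73 [363.3 213.2] [ 621.5 -101.9]
worn1 t 0.72 [363.8 341. ] [333.5 -92.8]
worn1 t 0.24 [167.9 266.9] [511.9 347.4]
spindle1 s 0.63 [386.  275.5] [629.1 145.2]
spindle1 s 0.44 [255.5 260.1
[... 391 characters left out ...]
5.8   6.8]
tray s 0.17 [251.6 259.2] [ 560.1 -132.8]
tray t 0.94 [447.5 280.8] [ 461.8 -299.8]
switch_base s 0.96 [310.3 234.8] [447.7 -31.5]
switch_base t 0.82 [335.3 294.6] [436.6 -33.4]
switch_base t 0.64 [252.5 214.5] [633.9 159.9]
switch_tip s 0.5 [304.5 200.2] [490.  -35.2]
switch_tip t 0.6 [334.6 272.7] [487.3 -31.2]
hammer s 0.83 [252.2 342.9] [778.9 -62.5]
hammer s 0.6 [459.  245.2] [418.5 296.1]
hammer s 0.28 [488.2 344.1] [701.9 329.2]
tin s 0.97 [490.  349.6] [713.8 330.9]
tin t 0.88 [179.1 190.9] [697.  337.1]
billet s 0.85 [122.9 282.4] [ 681.3 -353.5]
billet t 0.69 [311.2 218.7] [619.5  18.8]
billet t 0.59 [463.7 188.8] [ 680.5 -349.2]
billet t 0.15 [167.  265.9] [516.2 367.6]
```

View pics/s0.png

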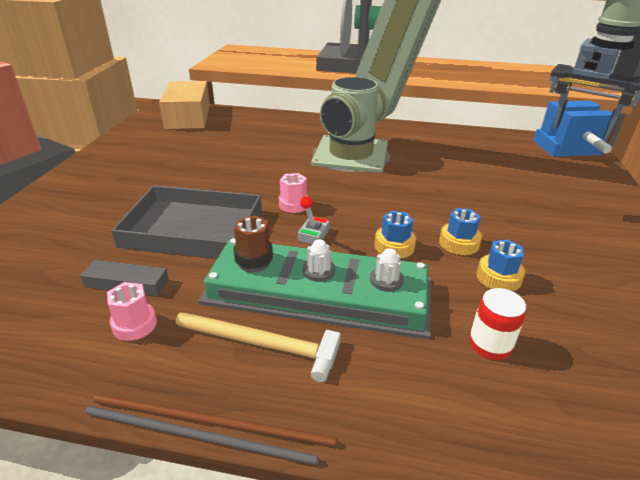

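View pics/t0.png

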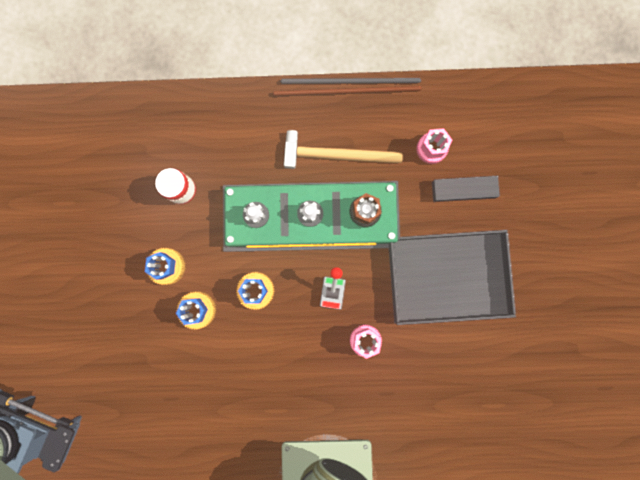

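Switch lever leans away from the robot (ON); there's one worn head on the right spindle (top image ~(367,209)), three new heads at (165,266), (196,310), (255,291), and two pink decoys to leave. Now rectified close-ups.

```bash
cat >> h.py <<'E'
def rect(p,c,z,half=50,n=260):
    # axes: image right=-y, up=+x (as in top view)
    s=2*half/n; g=(np.arange(n)+.5)*s-half
    X=c[0]-g[:,None]+0*g[None]; Y=c[1]-g[None]+0*g[:,None]
    K,R,t=map(np.array,(p['camera_matrix'],p['R'],p['t']))
    q=np.stack([X,Y,np.full_like(X,z)],-1)@R.T+t.ravel(); q=q@K.T
    m=(q[...,:2]/q[...,2:]).astype(np.float32)
    im=cv2.remap(p['pixels'],m[...,0],m[...,1],cv2.INTER_CUBIC)
    for k in range(0,n,int(n/10)): cv2.line(im,(k,0),(k,3),(255,0,255),1); cv2.line(im,(0,k),(3,k),(255,0,255),1)
    cv2.drawMarker(im,(n//2,n//2),(255,0,255),cv2.MARKER_CROSS,12,1)
    return im
def sheet(ims,name,cols=3):
    rows=[np.hstack(ims[i:i+cols]) for i in range(0,len(ims),cols)]
    cv2.imwrite('pics/'+name+'.png',cv2.cvtColor(np.vstack(rows),cv2.COLOR_RGB2BGR))
E
python3 - <<'E'
from h import *
t=viewer.grab_frame("top")
sheet([rect(t,c,z,h) for c,z,h in [((458,154),76,50),((415,295),76,50),((510,373),76,50),((630,145),100,40),((630,20),100,40),((630,-104),136,40)]],'r0')
sheet([rect(t,(440,-33),25,70,390),rect(t,(460,-300),45,160,390)],'r1',2)
E
```

```text
(no output)
```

View pics/r0.png

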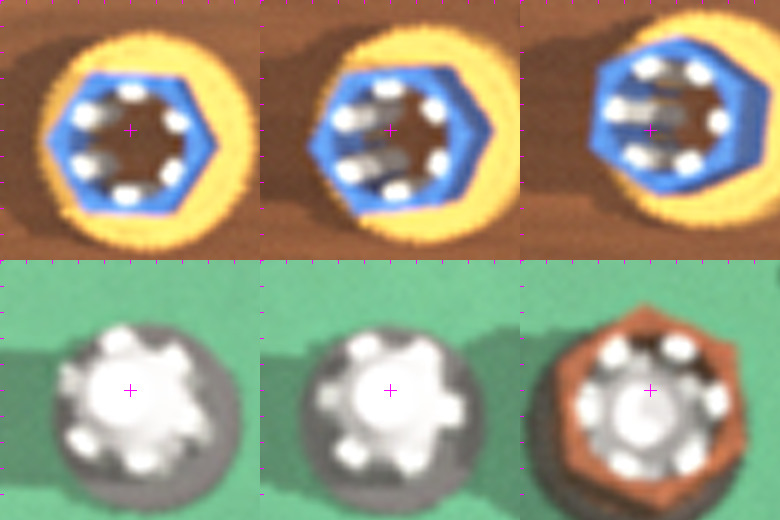

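View pics/r1.png

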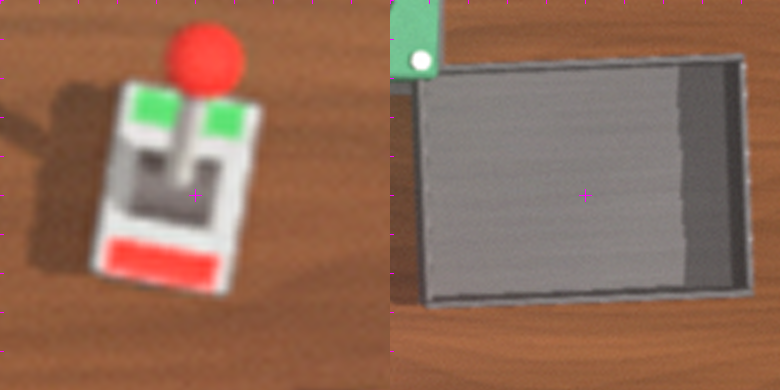

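Emit:
apply_moves --delta_pos '[[0.5, -0.947, 0], [0.5, -0.947, 0], [0.5, -0.947, 0], [0.5, -0.947, 0], [0.5, -0.947, 0]]' --rot '[[0, 0, -0.22], [0, 0, -0.22], [0, 0, -0.22], [0, 0, -0.22], [0, 0, -0.22]]' --hand '[0, 0, 0, 0, 0]' --newtons 20

```text
time_s: 1.57
ee_pos: [289.4, 412.4, 214.4]
ee_rot: [180.0, -0.0, 137.5]
force: [0.0, 0.2, 0.2]
gripper_width: 60.4
gripper_force: 0.0
```

Emit:
apply_moves --delta_pos '[[0.5, -0.947, 0], [0.5, -0.947, 0], [0.5, -0.947, 0], [0.5, -0.947, 0], [0.5, -0.947, 0]]' --rot '[[0, 0, -0.22], [0, 0, -0.22], [0, 0, -0.22], [0, 0, -0.22], [0, 0, -0.22]]' --hand '[0, 0, 0, 0, 0]'

```text
time_s: 1.98
ee_pos: [349.3, 300.1, 214.2]
ee_rot: [180.0, -0.0, 118.7]
force: [-0.1, 0.2, -0.1]
gripper_width: 27.5
gripper_force: 0.0
```

Emit:
apply_moves --delta_pos '[[0.5, -0.947, 0], [0.5, -0.947, 0], [0.5, -0.947, 0], [0.5, -0.947, 0], [0.5, -0.947, 0]]' --rot '[[0, 0, -0.22], [0, 0, -0.22], [0, 0, -0.22], [0, 0, -0.22], [0, 0, -0.22]]' --hand '[0, 0, 0, 0, 0]'

```text
time_s: 2.4
ee_pos: [409.4, 187.2, 214.0]
ee_rot: [180.0, -0.1, 99.8]
force: [-0.3, 0.2, -0.8]
gripper_width: 0.4
gripper_force: 0.0
```

Emit:
apply_moves --delta_pos '[[0.5, -0.947, 0], [0.5, -0.947, 0], [0.5, -0.947, 0], [0.5, -0.947, 0], [0.5, -0.947, 0]]' --rot '[[0, 0, -0.22], [0, 0, -0.22], [0, 0, -0.22], [0, 0, -0.22], [0, 0, -0.22]]' --hand '[0, 0, 0, 0, 0]'

```text
time_s: 2.82
ee_pos: [469.5, 74.1, 213.8]
ee_rot: [-180.0, -0.1, 81.0]
force: [-0.0, 0.5, -0.3]
gripper_width: 0.3
gripper_force: 0.0
```

Emit:
apply_moves --delta_pos '[[0.5, -0.947, 0], [0.5, -0.947, 0], [0.5, -0.947, 0], [0.5, -0.947, 0], [0.5, -0.947, 0], [0.5, -0.947, 0]]' --rot '[[0, 0, 0], [0, 0, 0], [0, 0, 0], [0, 0, 0], [0, 0, 0], [0, 0, 0]]' --hand '[0, 0, 0, 0, 0, 0]'

```text
time_s: 3.32
ee_pos: [528.2, -37.9, 213.6]
ee_rot: [-179.9, -0.1, 81.1]
force: [-0.9, -0.2, 0.3]
gripper_width: 0.5
gripper_force: 0.0
```

Emit:
apply_moves --delta_pos '[[0, 0, -0.967], [0, 0, -0.967], [0, 0, -0.967], [0, 0, -0.967], [0, 0, -0.967], [0, 0, -0.967]]' --rot '[[0, 0, 0], [0, 0, 0], [0, 0, 0], [0, 0, 0], [0, 0, 0], [0, 0, 0]]' --hand '[0, 0, 0, 0, 0, 0]'

```text
time_s: 3.82
ee_pos: [529.8, -39.2, 100.0]
ee_rot: [179.8, -0.0, 81.1]
force: [0.1, -0.2, 0.2]
gripper_width: 1.0
gripper_force: 0.0
```

Emit:
apply_moves --delta_pos '[[-0.1, 0.016, 0], [-0.2, 0.032, 0], [-0.3, 0.048, 0], [-0.4, 0.064, 0], [-0.5, 0.08, 0], [-0.6, 0.096, 0], [-0.7, 0.112, 0], [-0.8, 0.128, 0], [-0.88, 0.144, 0], [-0.88, 0.144, 0]]' --rot '[[0, 0, 0], [0, 0, 0], [0, 0, 0], [0, 0, 0], [0, 0, 0], [0, 0, 0], [0, 0, 0], [0, 0, 0], [0, 0, 0], [0, 0, 0]]' --hand '[0, 0, 0, 0, 0, 0, 0, 0, 0, 0]'

```text
time_s: 4.65
ee_pos: [421.6, -22.8, 99.1]
ee_rot: [179.9, -0.0, 81.0]
force: [-0.4, -0.9, 0.7]
gripper_width: 0.7
gripper_force: 0.0
```

Emit:
apply_moves --delta_pos '[[-0.015, 0.003, 0], [-0.03, 0.006, 0], [-0.045, 0.008, 0], [-0.045, 0.008, 0]]' --rot '[[0, 0, 0], [0, 0, 0], [0, 0, 0], [0, 0, 0]]' --hand '[0, 0, 0, 0]'

```text
time_s: 4.98
ee_pos: [418.1, -22.4, 98.0]
ee_rot: [179.9, -0.0, 80.9]
force: [0.1, -0.1, 1.7]
gripper_width: -0.1
gripper_force: 0.2
```

```bash
python3 - <<'E'
from h import *
s=viewer.grab_frame("scene"); print(env.state()['force'])
for d in spotter.landmark_of(s,'switch_tip'): print(d['score'],d['position'],ray(s,d['position'],109))
cv2.imwrite('pics/sw.png',cv2.cvtColor(cv2.resize(s['pixels'][150:270,220:380],None,fx=3,fy=3),cv2.COLOR_RGB2BGR))
E
```

```text
[0.32401912 1.40316047 0.77450953]
```

View pics/sw.png

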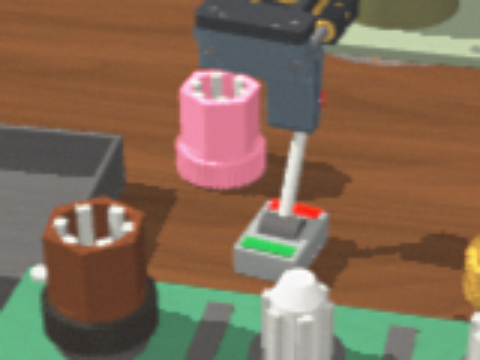

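The lever at (290,175) in the crop now leans toward the red mark, its ball behind the finger. I'll push a little further until the stop is felt.

Emit:
apply_moves --delta_pos '[[-0.02, 0.003, 0], [-0.04, 0.006, 0], [-0.06, 0.009, 0], [-0.07, 0.011, 0], [-0.07, 0.011, 0]]' --rot '[[0, 0, 0], [0, 0, 0], [0, 0, 0], [0, 0, 0], [0, 0, 0]]' --hand '[0, 0, 0, 0, 0]'

```text
time_s: 5.5
ee_pos: [417.5, -22.1, 99.2]
ee_rot: [178.9, -0.0, 81.0]
force: [17.9, -3.2, -11.4]
gripper_width: 0.4
gripper_force: 7.7
```

Emit:
apply_moves --delta_pos '[[0.1, -0.016, 0], [0.2, -0.03, 0.3], [0.3, -0.1, 0.9], [0.3, -0.1, 0.9], [0.3, -0.1, 0.9], [0.3, -0.1, 0.9]]' --rot '[[0, 0, 0], [0, 0, 0], [0, 0, 0], [0, 0, 0], [0, 0, 0], [0, 0, 0]]' --hand '[0, 0, 0, 0, 0.5, 1]'

```text
time_s: 6.0
ee_pos: [445.9, -33.2, 207.2]
ee_rot: [179.9, -0.0, 80.9]
force: [0.3, 0.8, -1.2]
gripper_width: 11.1
gripper_force: 0.0
```

```bash
python3 - <<'E'
from h import *
s=viewer.grab_frame("scene"); t=viewer.grab_frame("top"); print(env.state()['ee_pos'])
for p in (s,t):
  for d in spotter.landmark_of(p,'switch_tip'): print(d['score'],d['position'],ray(p,d['position'],109))
cv2.imwrite('pics/sw2.png',cv2.cvtColor(cv2.resize(s['pixels'][150:270,220:380],None,fx=3,fy=3),cv2.COLOR_RGB2BGR))
E
```

```text
[443.79207937 -32.84156854 204.68161104]
0.62 [323.1, 182.0] [396.6981004 -13.8319988 109.       ]
```

Emit:
apply_moves --delta_pos '[[0.751, -0.3, 0], [0.751, -0.3, 0], [0.751, -0.3, 0], [0.751, -0.3, 0], [0.751, -0.3, 0]]' --rot '[[0, 0, -0.099], [0, 0, -0.099], [0, 0, -0.099], [0, 0, -0.099], [0, 0, -0.099]]' --hand '[1, 1, 1, 1, 1]'

```text
time_s: 6.62
ee_pos: [534.3, -68.9, 204.1]
ee_rot: [-179.7, 0.0, 72.4]
force: [-0.2, 0.7, -0.6]
gripper_width: 60.2
gripper_force: 0.0
```

Emit:
apply_moves --delta_pos '[[0.751, -0.3, 0], [0.751, -0.3, 0], [0.751, -0.3, 0], [0.751, -0.3, 0], [0.751, -0.3, 0], [0.751, -0.3, 0], [0.751, -0.3, 0], [0.751, -0.3, 0]]' --rot '[[0, 0, -0.099], [0, 0, -0.099], [0, 0, -0.099], [0, 0, -0.099], [0, 0, -0.099], [0, 0, -0.099], [0, 0, -0.099], [0, 0, -0.099]]' --hand '[1, 1, 1, 1, 1, 1, 1, 1]'

```text
time_s: 7.28
ee_pos: [624.2, -104.4, 206.4]
ee_rot: [-180.0, -0.0, 64.0]
force: [0.4, 0.0, 0.2]
gripper_width: 91.0
gripper_force: 0.0
```

```bash
python3 - <<'E'
from h import *
st=env.state(); print(st['ee_pos'],st['ee_rot'],st['gripper_width'])
s=viewer.grab_frame("scene"); t=viewer.grab_frame("top")
b=s['pixels'][140:300,190:350]; b=cv2.resize(b,(390,390)); sheet([b,rect(t,(600,20),76,200,390)],'w1',2)
E
```

```text
[ 624.19645913 -104.36383771  206.44432163] [-1.79989882e+02 -6.80010129e-04  6.39611583e+01] 91.03990272456451
```

View pics/w1.png

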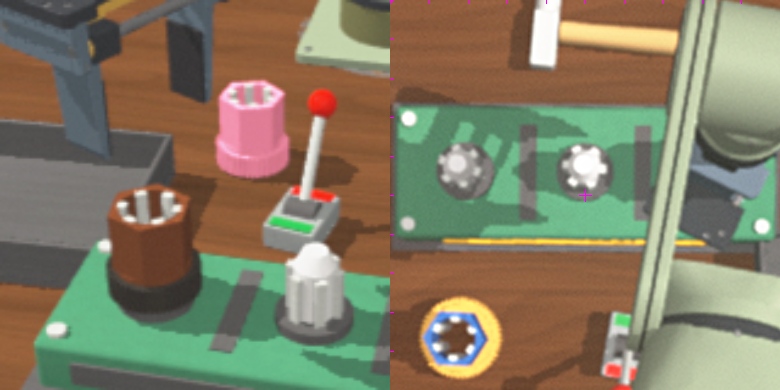

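The lever leans to the red mark (left crop, ball ~(321,102)): OFF. The gripper is above the worn head; going down and gripping.

Emit:
apply_moves --delta_pos '[[0, 0, -0.2], [0, 0, -0.4], [0, 0, -0.6], [0, 0, -0.8], [0, 0, -0.925], [0, 0, -0.925], [0, 0, -0.925]]' --rot '[[0, 0, 0], [0, 0, 0], [0, 0, 0], [0, 0, 0], [0, 0, 0], [0, 0, 0], [0, 0, 0]]' --hand '[1, 1, 1, 1, 1, 1, 1]'

```text
time_s: 7.97
ee_pos: [625.0, -104.8, 94.7]
ee_rot: [-179.9, 0.0, 63.9]
force: [0.0, -0.2, -0.1]
gripper_width: 91.4
gripper_force: 0.0
```

Emit:
apply_moves --delta_pos '[[0, 0, 0], [0, 0, 0], [0, 0, 0], [0, 0, 0], [0, 0, 0], [0, 0, 0], [0, 0, 0], [0, 0, 0], [0, 0, 0], [0, 0, 0]]' --rot '[[0, 0, 0], [0, 0, 0], [0, 0, 0], [0, 0, 0], [0, 0, 0], [0, 0, 0], [0, 0, 0], [0, 0, 0], [0, 0, 0], [0, 0, 0]]' --hand '[0, 0, 0, 0, 0, 0, 0, 0, 0, 0]' --newtons 30

```text
time_s: 8.8
ee_pos: [625.5, -105.0, 95.4]
ee_rot: [180.0, -0.0, 63.9]
force: [-1.2, 0.8, 4.5]
gripper_width: 55.0
gripper_force: 30.0
```

```bash
python3 - <<'E'
from h import *
st=env.state(); print({k:np.round(v,2) for k,v in st.items() if k not in('qvel','effort')})
E
```

```text
{'time_s': np.float64(8.8), 'qpos': array([-10.57,  28.7 ,  90.98,   0.  ,  60.3 ,  15.5 ]), 'ee_pos': array([ 625.49, -104.98,   95.39]), 'ee_rot': array([ 1.7998e+02, -1.0000e-02,  6.3930e+01]), 'force': array([-1.22,  0.84,  4.46]), 'torque': array([0.05, 0.34, 0.04]), 'gripper_force': np.float64(30.0), 'gripper_width': np.float64(54.96)}
```

Emit:
apply_moves --delta_pos '[[0, 0, 0.2], [0, 0, 0.4], [0, 0, 0.6], [0, 0, 0.8], [0, 0, 0.917], [0, 0, 0.917], [0, 0, 0.917]]' --rot '[[0, 0, 0], [0, 0, 0], [0, 0, 0], [0, 0, 0], [0, 0, 0], [0, 0, 0], [0, 0, 0]]' --hand '[0, 0, 0, 0, 0, 0, 0]'

```text
time_s: 9.38
ee_pos: [625.2, -105.0, 204.2]
ee_rot: [-180.0, 0.0, 63.9]
force: [-0.7, 0.1, -4.3]
gripper_width: 55.1
gripper_force: 30.0
```

Emit:
apply_moves --delta_pos '[[-0.22, -0.27, 0], [-0.44, -0.54, 0], [-0.66, -0.809, 0], [-0.66, -0.809, 0], [-0.66, -0.809, 0]]' --rot '[[0, 0, 0], [0, 0, 0], [0, 0, 0], [0, 0, 0], [0, 0, 0]]' --hand '[0, 0, 0, 0, 0]'

```text
time_s: 9.8
ee_pos: [543.8, -203.3, 202.7]
ee_rot: [-179.7, 0.0, 63.7]
force: [0.5, 0.1, -3.2]
gripper_width: 54.6
gripper_force: 30.0
```

Emit:
apply_moves --delta_pos '[[-0.22, -0.27, 0], [-0.44, -0.54, 0], [-0.66, -0.809, 0], [-0.66, -0.809, 0], [-0.66, -0.809, 0]]' --rot '[[0, 0, 0], [0, 0, 0], [0, 0, 0], [0, 0, 0], [0, 0, 0]]' --hand '[0, 0, 0, 0, 0]'

```text
time_s: 10.22
ee_pos: [466.1, -299.6, 203.5]
ee_rot: [-179.9, -0.1, 63.8]
force: [0.8, 0.8, -4.4]
gripper_width: 54.9
gripper_force: 30.0
```

Emit:
apply_moves --delta_pos '[[0, 0, -0.2], [0, 0, -0.4], [0, 0, -0.6], [0, 0, -0.667], [0, 0, -0.667]]' --rot '[[0, 0, 0], [0, 0, 0], [0, 0, 0], [0, 0, 0], [0, 0, 0]]' --hand '[0, 0, 0, 0, 0]'

```text
time_s: 10.63
ee_pos: [466.4, -296.8, 122.0]
ee_rot: [-179.6, -0.1, 64.0]
force: [-1.1, -0.2, -2.1]
gripper_width: 54.8
gripper_force: 30.0
```

Emit:
apply_moves --delta_pos '[[0, 0, -0.15], [0, 0, -0.3], [0, 0, -0.45], [0, 0, -0.6], [0, 0, -0.667], [0, 0, -0.667], [0, 0, -0.667]]' --rot '[[0, 0, 0], [0, 0, 0], [0, 0, 0], [0, 0, 0], [0, 0, 0], [0, 0, 0], [0, 0, 0]]' --hand '[0, 0, 0, 0, 0, 0, 0]'

```text
time_s: 11.22
ee_pos: [468.1, -299.2, 45.7]
ee_rot: [179.9, 0.0, 64.0]
force: [0.2, -0.4, -3.2]
gripper_width: 54.9
gripper_force: 30.0
```

Emit:
apply_moves --delta_pos '[[0, 0, 0], [0, 0, 0], [0, 0, 0], [0, 0, 0], [0, 0, 0], [0, 0, 0], [0, 0, 0]]' --rot '[[0, 0, 0], [0, 0, 0], [0, 0, 0], [0, 0, 0], [0, 0, 0], [0, 0, 0], [0, 0, 0]]' --hand '[1, 1, 1, 1, 1, 1, 1]'

```text
time_s: 11.8
ee_pos: [467.1, -299.3, 45.1]
ee_rot: [180.0, 0.0, 63.9]
force: [-1.0, -0.6, 0.2]
gripper_width: 90.6
gripper_force: 0.0
```

Emit:
apply_moves --delta_pos '[[0, 0, 0.3], [0, 0, 0.6], [0, 0, 0.9], [0, 0, 1.0], [0, 0, 1.0]]' --rot '[[0, 0, 0], [0, 0, 0], [0, 0, 0], [0, 0, 0], [0, 0, 0]]' --hand '[1, 1, 1, 1, 1]'

```text
time_s: 12.22
ee_pos: [469.0, -300.5, 169.0]
ee_rot: [179.5, 0.1, 63.9]
force: [0.9, -0.6, -0.1]
gripper_width: 90.9
gripper_force: 0.0
```

```bash
python3 - <<'E'
from h import *
t=viewer.grab_frame("top"); s=viewer.grab_frame("scene"); print(env.state()['ee_pos'])
for p in (s,t):
  for q,z in(('worn1',6),('new1',0)):
    for d in spotter.landmark_of(p,q): print(q,d['score'],d['position'],ray(p,d['position'],z))
sheet([rect(t,c,76,50) for c in ((453,154),(411,294),(516,366))]+[rect(t,(627,145),100,40),rect(t,(627,20),100,40),cv2.resize(s['pixels'][150:310,90:250],(260,260))],'r2')
E
```

```text
[ 466.68577454 -298.97069547  164.63229817]
worn1 0.88 [196.4, 224.5] [ 470.18439276 -291.56861134    6.        ]
worn1 0.76 [134.5, 328.2] [ 792.3459196  -267.01000455    6.        ]
new1 0.98 [392.3, 244.9] [448.01856546 151.92797252   0.        ]
new1 0.95 [460.8, 242.3] [406.40718957 300.6894845    0.        ]
new1 0.71 [499.1, 278.7] [519.09764623 369.06128558   0.        ]
new1 0.62 [322.0, 180.1] [188.04249331 -52.9434307    0.        ]
worn1 0.72 [449.0, 278.7] [ 466.67740135 -302.17861182    6.        ]
worn1 0.72 [430.7, 146.8] [ 784.06622593 -273.80944301    6.        ]
worn1 0.66 [365.7, 339.4] [ 330.58663514 -101.14361162    6.        ]
new1 0.75 [255.8, 287.3] [459.15426753 155.23444525   0.        ]
new1 0.72 [163.5, 263.7] [521.68234364 375.98001204   0.        ]
```

View pics/r2.png

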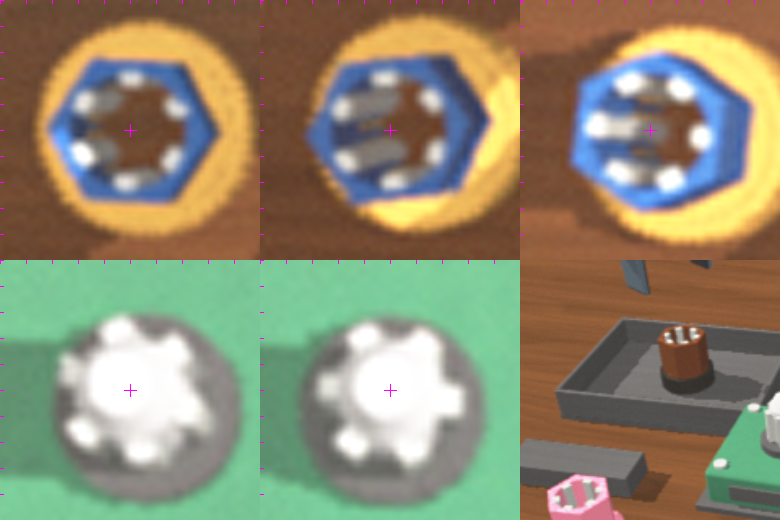

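Emit:
apply_moves --delta_pos '[[-0.01, 0.3, 0], [-0.02, 0.6, 0], [-0.03, 0.944, 0], [-0.03, 0.944, 0], [-0.03, 0.944, 0]]' --rot '[[0, 0, 0.068], [0, 0, 0.068], [0, 0, 0.068], [0, 0, 0.068], [0, 0, 0.068]]' --hand '[1, 1, 1, 1, 1]'

```text
time_s: 12.93
ee_pos: [462.9, -184.2, 164.1]
ee_rot: [-179.9, 0.0, 70.0]
force: [-0.5, -0.4, 0.0]
gripper_width: 91.2
gripper_force: 0.0
```

Emit:
apply_moves --delta_pos '[[-0.01, 0.3, 0], [-0.02, 0.6, 0], [-0.03, 0.944, 0], [-0.03, 0.944, 0], [-0.03, 0.944, 0]]' --rot '[[0, 0, 0.068], [0, 0, 0.068], [0, 0, 0.068], [0, 0, 0.068], [0, 0, 0.068]]' --hand '[1, 1, 1, 1, 1]'

```text
time_s: 13.35
ee_pos: [460.0, -72.1, 164.5]
ee_rot: [-180.0, 0.0, 75.8]
force: [0.9, -0.7, 0.4]
gripper_width: 91.1
gripper_force: 0.0
```

Emit:
apply_moves --delta_pos '[[-0.01, 0.3, 0], [-0.02, 0.6, 0], [-0.03, 0.944, 0], [-0.03, 0.944, 0], [-0.03, 0.944, 0]]' --rot '[[0, 0, 0.068], [0, 0, 0.068], [0, 0, 0.068], [0, 0, 0.068], [0, 0, 0.068]]' --hand '[1, 1, 1, 1, 1]'

```text
time_s: 13.77
ee_pos: [456.9, 40.6, 164.6]
ee_rot: [180.0, 0.0, 81.6]
force: [0.1, -0.3, 0.7]
gripper_width: 91.6
gripper_force: 0.0
```

Emit:
apply_moves --delta_pos '[[-0.01, 0.3, 0], [-0.02, 0.6, 0], [-0.03, 0.944, -0.083], [-0.03, 0.944, -0.083], [-0.03, 0.944, -0.083], [-0.03, 0.944, -0.083]]' --rot '[[0, 0, 0.068], [0, 0, 0.068], [0, 0, 0.068], [0, 0, 0.068], [0, 0, 0.068], [0, 0, 0.068]]' --hand '[1, 1, 1, 1, 1, 1]'

```text
time_s: 14.27
ee_pos: [453.3, 152.0, 154.6]
ee_rot: [-180.0, 0.1, 87.2]
force: [-0.1, -0.0, 0.6]
gripper_width: 91.2
gripper_force: 0.0
```

Emit:
apply_moves --delta_pos '[[0, 0, -0.25], [0, 0, -0.5], [0, 0, -0.75], [0, 0, -0.9], [0, 0, -0.967], [0, 0, -0.967], [0, 0, -0.967]]' --rot '[[0, 0, 0], [0, 0, 0], [0, 0, 0], [0, 0, 0], [0, 0, 0], [0, 0, 0], [0, 0, 0]]' --hand '[1, 1, 1, 1, 1, 1, 1]'

```text
time_s: 14.85
ee_pos: [453.6, 152.9, 39.5]
ee_rot: [179.9, -0.0, 87.2]
force: [0.2, -0.5, 0.0]
gripper_width: 91.3
gripper_force: 0.0
```

Emit:
apply_moves --delta_pos '[[0, 0, 0], [0, 0, 0], [0, 0, 0], [0, 0, 0], [0, 0, 0], [0, 0, 0], [0, 0, 0], [0, 0, 0], [0, 0, 0], [0, 0, 0]]' --rot '[[0, 0, 0], [0, 0, 0], [0, 0, 0], [0, 0, 0], [0, 0, 0], [0, 0, 0], [0, 0, 0], [0, 0, 0], [0, 0, 0], [0, 0, 0]]' --hand '[0, 0, 0, 0, 0, 0, 0, 0, 0, 0]' --newtons 30

```text
time_s: 15.68
ee_pos: [453.0, 154.2, 39.3]
ee_rot: [179.9, -0.0, 87.3]
force: [1.1, 0.7, 4.7]
gripper_width: 54.8
gripper_force: 30.0
```

Emit:
apply_moves --delta_pos '[[0, 0, 0.2], [0, 0, 0.45], [0, 0, 0.7], [0, 0, 0.942], [0, 0, 0.942], [0, 0, 0.942]]' --rot '[[0, 0, 0], [0, 0, 0], [0, 0, 0], [0, 0, 0], [0, 0, 0], [0, 0, 0]]' --hand '[0, 0, 0, 0, 0, 0]'

```text
time_s: 16.18
ee_pos: [452.5, 153.9, 152.0]
ee_rot: [179.9, -0.0, 87.3]
force: [-0.6, 0.6, -4.7]
gripper_width: 54.7
gripper_force: 30.0
```

Emit:
apply_moves --delta_pos '[[0.16, -0.24, 0.1], [0.32, -0.48, 0.192], [0.48, -0.72, 0.192], [0.48, -0.72, 0.192], [0.48, -0.72, 0.192]]' --rot '[[0, 0, -0.03], [0, 0, -0.06], [0, 0, -0.0907], [0, 0, -0.0907], [0, 0, -0.0907]]' --hand '[0, 0, 0, 0, 0]'

```text
time_s: 16.6
ee_pos: [509.0, 66.1, 171.9]
ee_rot: [-179.7, 0.1, 79.3]
force: [-0.3, 0.1, -4.3]
gripper_width: 54.9
gripper_force: 30.0
```

Emit:
apply_moves --delta_pos '[[0.16, -0.24, 0], [0.32, -0.48, 0], [0.48, -0.72, 0], [0.48, -0.72, 0], [0.48, -0.72, 0]]' --rot '[[0, 0, -0.03], [0, 0, -0.06], [0, 0, -0.0907], [0, 0, -0.0907], [0, 0, -0.0907]]' --hand '[0, 0, 0, 0, 0]'

```text
time_s: 17.02
ee_pos: [566.6, -19.1, 172.2]
ee_rot: [-179.7, 0.1, 71.6]
force: [-0.8, 0.9, -4.3]
gripper_width: 55.1
gripper_force: 30.0
```

Emit:
apply_moves --delta_pos '[[0.16, -0.24, 0], [0.32, -0.48, 0], [0.48, -0.72, 0], [0.48, -0.72, 0], [0.48, -0.72, 0], [0.48, -0.72, 0]]' --rot '[[0, 0, -0.03], [0, 0, -0.06], [0, 0, -0.0907], [0, 0, -0.0907], [0, 0, -0.0907], [0, 0, -0.0907]]' --hand '[0, 0, 0, 0, 0, 0]'

```text
time_s: 17.52
ee_pos: [623.7, -103.4, 173.2]
ee_rot: [-179.7, 0.0, 64.0]
force: [0.2, -0.4, -4.8]
gripper_width: 54.8
gripper_force: 30.0
```

Emit:
apply_moves --delta_pos '[[0, 0, -0.1], [0, 0, -0.2], [0, 0, -0.25], [0, 0, -0.292], [0, 0, -0.292], [0, 0, -0.292]]' --rot '[[0, 0, 0], [0, 0, 0], [0, 0, 0], [0, 0, 0], [0, 0, 0], [0, 0, 0]]' --hand '[0, 0, 0, 0, 0, 0]'

```text
time_s: 18.02
ee_pos: [625.0, -104.4, 139.9]
ee_rot: [-180.0, -0.0, 64.0]
force: [-0.3, -0.1, -3.9]
gripper_width: 55.1
gripper_force: 30.0
```

Emit:
apply_moves --delta_pos '[[0, 0, -0.025], [0, 0, -0.05], [0, 0, -0.075], [0, 0, -0.075]]' --rot '[[0, 0, 0], [0, 0, 0], [0, 0, 0], [0, 0, 0]]' --hand '[0, 0, 0, 0]'

```text
time_s: 18.35
ee_pos: [624.9, -105.1, 130.0]
ee_rot: [-179.9, 0.0, 63.9]
force: [-0.3, 0.3, -5.3]
gripper_width: 55.0
gripper_force: 30.0
```

Emit:
apply_moves --delta_pos '[[0, 0, -0.08], [0, 0, -0.16], [0, 0, -0.22], [0, 0, -0.267], [0, 0, -0.29], [0, 0, -0.29], [0, 0, -0.29]]' --rot '[[0, 0, 0], [0, 0, 0], [0, 0, 0], [0, 0, 0], [0, 0, 0], [0, 0, 0], [0, 0, 0]]' --hand '[0, 0, 0, 0, 0, 0, 0]'

```text
time_s: 18.93
ee_pos: [624.6, -104.9, 99.0]
ee_rot: [-180.0, -0.0, 63.9]
force: [-5.9, 2.4, 15.2]
gripper_width: 54.9
gripper_force: 30.0
```

Emit:
apply_moves --delta_pos '[[0, 0, 0.023], [0, 0, 0.023], [0, 0, 0.023], [0, 0, 0.023], [0, 0, 0.023], [0, 0, 0.023], [0, 0, 0.023]]' --rot '[[0, 0, 0], [0, 0, 0], [0, 0, 0], [0, 0, 0], [0, 0, 0], [0, 0, 0], [0, 0, 0]]' --hand '[1, 1, 1, 1, 1, 1, 1]'

```text
time_s: 19.52
ee_pos: [625.4, -105.3, 98.6]
ee_rot: [-180.0, 0.0, 63.9]
force: [0.1, -0.3, 0.4]
gripper_width: 90.9
gripper_force: 0.0
```

Emit:
apply_moves --delta_pos '[[0, 0, 0.3], [0, 0, 0.6], [0, 0, 0.883], [0, 0, 0.883], [0, 0, 0.883], [0, 0, 0.883]]' --rot '[[0, 0, 0], [0, 0, 0], [0, 0, 0], [0, 0, 0], [0, 0, 0], [0, 0, 0]]' --hand '[1, 1, 1, 1, 1, 1]'

```text
time_s: 20.02
ee_pos: [624.9, -105.1, 204.2]
ee_rot: [-179.9, 0.0, 63.9]
force: [-0.4, 0.5, -0.3]
gripper_width: 91.1
gripper_force: 0.0
```

```bash
python3 - <<'E'
from h import *
t=viewer.grab_frame("top"); s=viewer.grab_frame("scene"); print(env.state()['ee_pos'])
for d in spotter.landmark_of(s,'new1'): print(d['score'],d['position'],ray(s,d['position'],0),ray(s,d['position'],60))
sheet([rect(t,c,76,50) for c in ((411,294),(516,366))]+[cv2.resize(s['pixels'][180:300,190:310],(260,260))],'r3')
E
```

```text
[ 624.45872128 -105.09386213  203.01394997]
0.88 [459.9, 244.1] [413.84345812 298.32829267   0.        ] [501.53935847 282.35766158  60.        ]
0.86 [498.4, 280.8] [526.12848523 366.86913189   0.        ] [602.53383169 344.0065397   60.        ]
0.61 [254.5, 257.6] [ 553.65528231 -128.58960188    0.        ] [ 627.29273715 -101.63251926   60.        ]
```

View pics/r3.png

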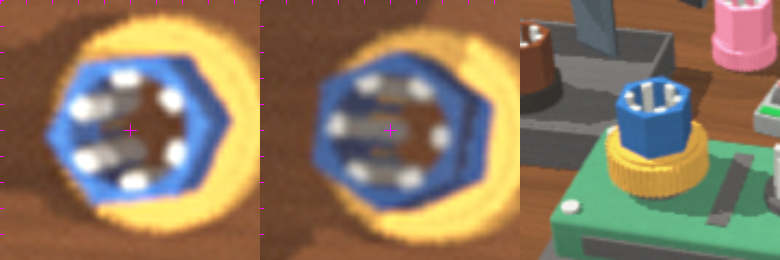

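The blue head sits home on the right spindle; the other two new heads haven't moved. Going for the one at (411,294).

Emit:
apply_moves --delta_pos '[[-0.15, 0.28, 0], [-0.3, 0.56, 0], [-0.445, 0.832, 0], [-0.445, 0.832, 0], [-0.445, 0.832, 0]]' --rot '[[0, 0, 0.03], [0, 0, 0.06], [0, 0, 0.09], [0, 0, 0.09], [0, 0, 0.09]]' --hand '[1, 1, 1, 1, 1]'

```text
time_s: 20.58
ee_pos: [571.0, -4.1, 204.1]
ee_rot: [-179.9, 0.0, 71.8]
force: [0.2, 0.7, 0.2]
gripper_width: 91.0
gripper_force: 0.0
```

Emit:
apply_moves --delta_pos '[[-0.15, 0.28, 0], [-0.3, 0.56, 0], [-0.445, 0.832, 0], [-0.445, 0.832, 0], [-0.445, 0.832, 0]]' --rot '[[0, 0, 0.03], [0, 0, 0.06], [0, 0, 0.09], [0, 0, 0.09], [0, 0, 0.09]]' --hand '[1, 1, 1, 1, 1]'

```text
time_s: 21.0
ee_pos: [518.6, 94.8, 204.5]
ee_rot: [-180.0, 0.0, 79.5]
force: [0.8, -0.2, -0.3]
gripper_width: 91.0
gripper_force: 0.0
```

Emit:
apply_moves --delta_pos '[[-0.15, 0.28, 0], [-0.3, 0.56, 0], [-0.445, 0.832, 0], [-0.445, 0.832, 0], [-0.445, 0.832, 0]]' --rot '[[0, 0, 0.03], [0, 0, 0.06], [0, 0, 0.09], [0, 0, 0.09], [0, 0, 0.09]]' --hand '[1, 1, 1, 1, 1]'

```text
time_s: 21.42
ee_pos: [465.9, 194.2, 204.6]
ee_rot: [180.0, 0.1, 87.2]
force: [-0.0, 0.3, 0.3]
gripper_width: 91.0
gripper_force: 0.0
```

Emit:
apply_moves --delta_pos '[[-0.15, 0.28, 0], [-0.3, 0.56, 0], [-0.445, 0.832, 0], [-0.445, 0.832, 0], [-0.445, 0.832, 0], [-0.445, 0.832, 0]]' --rot '[[0, 0, 0.03], [0, 0, 0.06], [0, 0, 0.09], [0, 0, 0.09], [0, 0, 0.09], [0, 0, 0.09]]' --hand '[1, 1, 1, 1, 1, 1]'

```text
time_s: 21.92
ee_pos: [413.3, 292.7, 204.6]
ee_rot: [180.0, 0.1, 94.7]
force: [0.1, 0.1, -1.1]
gripper_width: 91.1
gripper_force: 0.0
```

```bash
python3 - <<'E'
from h import *
s=viewer.grab_frame("scene"); print(env.state()['ee_pos'],env.state()['ee_rot'])
for d in spotter.landmark_of(s,'new1'): print(d['score'],d['position'],ray(s,d['position'],0))
E
```

```text
[413.27195946 292.52237944 204.61586557] [1.79981824e+02 5.76717282e-02 9.46962892e+01]
0.83 [458.0, 243.1] [410.83799942 294.39328443   0.        ]
0.68 [251.9, 258.1] [ 556.4062235  -133.36925424    0.        ]
0.55 [500.4, 280.1] [523.06604362 371.08407178   0.        ]
```

Emit:
apply_moves --delta_pos '[[0, 0, -0.3], [0, 0, -0.6], [0, 0, -0.692], [0, 0, -0.692]]' --rot '[[0, 0, 0], [0, 0, 0], [0, 0, 0], [0, 0, 0]]' --hand '[1, 1, 1, 1]'

```text
time_s: 22.35
ee_pos: [410.7, 291.3, 118.6]
ee_rot: [-179.6, 0.2, 94.7]
force: [0.7, 0.7, -0.8]
gripper_width: 91.5
gripper_force: 0.0
```

Emit:
apply_moves --delta_pos '[[0, 0, -0.2], [0, 0, -0.4], [0, 0, -0.6], [0, 0, -0.692], [0, 0, -0.692], [0, 0, -0.692]]' --rot '[[0, 0, 0], [0, 0, 0], [0, 0, 0], [0, 0, 0], [0, 0, 0], [0, 0, 0]]' --hand '[1, 1, 1, 1, 1, 1]'

```text
time_s: 22.85
ee_pos: [413.1, 293.9, 39.6]
ee_rot: [179.9, -0.0, 94.8]
force: [0.6, 1.1, 1.0]
gripper_width: 91.0
gripper_force: 0.0
```

Emit:
apply_moves --delta_pos '[[0, 0, 0], [0, 0, 0], [0, 0, 0], [0, 0, 0], [0, 0, 0], [0, 0, 0], [0, 0, 0], [0, 0, 0], [0, 0, 0], [0, 0, 0]]' --rot '[[0, 0, 0], [0, 0, 0], [0, 0, 0], [0, 0, 0], [0, 0, 0], [0, 0, 0], [0, 0, 0], [0, 0, 0], [0, 0, 0], [0, 0, 0]]' --hand '[0, 0, 0, 0, 0, 0, 0, 0, 0, 0]'

```text
time_s: 23.68
ee_pos: [411.8, 294.2, 39.1]
ee_rot: [180.0, -0.0, 94.9]
force: [-1.0, -0.5, 5.2]
gripper_width: 54.7
gripper_force: 30.0
```

Emit:
apply_moves --delta_pos '[[0, 0, 0.2], [0, 0, 0.45], [0, 0, 0.7], [0, 0, 0.942], [0, 0, 0.942], [0, 0, 0.942]]' --rot '[[0, 0, 0], [0, 0, 0], [0, 0, 0], [0, 0, 0], [0, 0, 0], [0, 0, 0]]' --hand '[0, 0, 0, 0, 0, 0]'

```text
time_s: 24.18
ee_pos: [412.1, 294.3, 152.0]
ee_rot: [179.9, -0.0, 94.9]
force: [-0.3, 0.2, -4.4]
gripper_width: 54.7
gripper_force: 30.0
```

Emit:
apply_moves --delta_pos '[[0.2, -0.25, 0.1], [0.4, -0.5, 0.192], [0.596, -0.761, 0.192], [0.596, -0.761, 0.192], [0.596, -0.761, 0.192]]' --rot '[[0, 0, 0.025], [0, 0, 0.05], [0, 0, 0.074], [0, 0, 0.074], [0, 0, 0.074]]' --hand '[0, 0, 0, 0, 0]'

```text
time_s: 24.6
ee_pos: [482.7, 200.7, 171.9]
ee_rot: [-179.7, 0.0, 101.0]
force: [-1.1, 0.3, -4.9]
gripper_width: 54.9
gripper_force: 30.0
```

Emit:
apply_moves --delta_pos '[[0.2, -0.25, 0], [0.4, -0.5, 0], [0.596, -0.761, 0], [0.596, -0.761, 0], [0.596, -0.761, 0]]' --rot '[[0, 0, 0.025], [0, 0, 0.05], [0, 0, 0.074], [0, 0, 0.074], [0, 0, 0.074]]' --hand '[0, 0, 0, 0, 0]'

```text
time_s: 25.02
ee_pos: [554.0, 110.8, 172.2]
ee_rot: [-179.7, -0.1, 107.4]
force: [0.1, 0.5, -4.3]
gripper_width: 55.0
gripper_force: 30.0
```

Emit:
apply_moves --delta_pos '[[0.2, -0.25, 0], [0.4, -0.5, 0], [0.596, -0.761, 0], [0.596, -0.761, 0], [0.596, -0.761, 0], [0.596, -0.761, 0]]' --rot '[[0, 0, 0.025], [0, 0, 0.05], [0, 0, 0.074], [0, 0, 0.074], [0, 0, 0.074], [0, 0, 0.074]]' --hand '[0, 0, 0, 0, 0, 0]'

```text
time_s: 25.52
ee_pos: [624.6, 21.8, 173.1]
ee_rot: [-179.8, -0.2, 114.0]
force: [-1.0, -0.4, -4.6]
gripper_width: 54.7
gripper_force: 30.0
```

Emit:
apply_moves --delta_pos '[[0, 0, -0.1], [0, 0, -0.2], [0, 0, -0.25], [0, 0, -0.292], [0, 0, -0.292], [0, 0, -0.292]]' --rot '[[0, 0, 0], [0, 0, 0], [0, 0, 0], [0, 0, 0], [0, 0, 0], [0, 0, 0]]' --hand '[0, 0, 0, 0, 0, 0]'

```text
time_s: 26.02
ee_pos: [625.9, 21.0, 139.9]
ee_rot: [-180.0, -0.0, 114.0]
force: [0.7, 0.1, -4.9]
gripper_width: 55.1
gripper_force: 30.0
```

Emit:
apply_moves --delta_pos '[[0, 0, -0.025], [0, 0, -0.05], [0, 0, -0.075], [0, 0, -0.075]]' --rot '[[0, 0, 0], [0, 0, 0], [0, 0, 0], [0, 0, 0]]' --hand '[0, 0, 0, 0]'

```text
time_s: 26.35
ee_pos: [626.7, 20.3, 138.7]
ee_rot: [179.7, 0.1, 114.0]
force: [-9.8, 0.2, 29.7]
gripper_width: 55.1
gripper_force: 30.0
```

Emit:
apply_moves --delta_pos '[[0, 0, 0.033], [0, 0, 0.033], [0, 0, 0.033], [0, 0, 0.033], [0, 0, 0.033], [0, 0, 0.033], [0, 0, 0.033], [0, 0, 0.033]]' --rot '[[0, 0, 0], [0, 0, 0.012], [0, 0, 0.024], [0, 0, 0.036], [0, 0, 0.048], [0, 0, 0.06], [0, 0, 0.07], [0, 0, 0.07]]' --hand '[0, 0, 0, 0, 0, 0, 0, 0]' --newtons 45

```text
time_s: 27.02
ee_pos: [627.9, 20.4, 138.7]
ee_rot: [179.7, 0.1, 120.0]
force: [-2.2, 0.8, 14.3]
gripper_width: 54.7
gripper_force: 45.0
```

Not yet; rocking the other way.

Emit:
apply_moves --delta_pos '[[0, 0, 0], [0, 0, 0], [0, 0, 0], [0, 0, 0], [0, 0, 0], [0, 0, 0], [0, 0, 0], [0, 0, 0], [0, 0, 0], [0, 0, 0]]' --rot '[[0, 0, -0.02], [0, 0, -0.04], [0, 0, -0.06], [0, 0, -0.075], [0, 0, -0.09], [0, 0, -0.105], [0, 0, -0.12], [0, 0, -0.135], [0, 0, -0.15], [0, 0, -0.15]]' --hand '[0, 0, 0, 0, 0, 0, 0, 0, 0, 0]'

```text
time_s: 27.85
ee_pos: [628.3, 19.4, 138.8]
ee_rot: [179.7, 0.2, 107.1]
force: [-1.6, -2.2, 13.5]
gripper_width: 55.0
gripper_force: 45.0
```

Emit:
apply_moves --delta_pos '[[-0.015, 0, 0.01], [-0.015, 0, 0.01], [-0.015, 0, 0.01], [-0.015, 0, 0.01], [-0.015, 0, 0.01], [-0.015, 0, 0.01], [-0.015, 0, 0.01], [-0.015, 0, 0.01], [-0.015, 0, 0.01], [-0.015, 0, 0.01]]' --rot '[[0, 0, 0], [0, 0, 0.02], [0, 0, 0.035], [0, 0, 0.05], [0, 0, 0.065], [0, 0, 0.08], [0, 0, 0.095], [0, 0, 0.11], [0, 0, 0.13], [0, 0, 0.15]]' --hand '[0, 0, 0, 0, 0, 0, 0, 0, 0, 0]'

```text
time_s: 28.68
ee_pos: [626.2, 20.7, 138.8]
ee_rot: [179.7, 0.1, 120.0]
force: [-0.8, 1.1, 9.5]
gripper_width: 54.7
gripper_force: 45.0
```

The head's bore teeth lie behind the flats, so they must fall in the gaps between the spindle teeth: the mesh yaw is 30° from the tooth angle. Turning to tool yaw 84°.

Emit:
apply_moves --delta_pos '[[0.012, 0, 0.06], [0.012, 0, 0.06], [0.012, 0, 0.06], [0.012, 0, 0.06], [0.012, 0, 0.06], [0.012, 0, 0.06], [0.012, 0, 0.06], [0.012, 0, 0.06], [0.012, 0, 0.06], [0.012, 0, 0.06]]' --rot '[[0, 0, 0], [0, 0, -0.08], [0, 0, -0.16], [0, 0, -0.24], [0, 0, -0.32], [0, 0, -0.38], [0, 0, -0.419], [0, 0, -0.419], [0, 0, -0.419], [0, 0, -0.419]]' --hand '[0, 0, 0, 0, 0, 0, 0, 0, 0, 0]'

```text
time_s: 29.52
ee_pos: [625.8, 20.1, 142.8]
ee_rot: [-180.0, 0.0, 84.0]
force: [0.8, 0.1, -4.1]
gripper_width: 55.1
gripper_force: 45.0
```

Emit:
apply_moves --delta_pos '[[0, 0, -0.03], [0, 0, -0.06], [0, 0, -0.09], [0, 0, -0.12], [0, 0, -0.12]]' --rot '[[0, 0, 0], [0, 0, 0], [0, 0, 0], [0, 0, 0], [0, 0, 0]]' --hand '[0, 0, 0, 0, 0]'

```text
time_s: 29.93
ee_pos: [625.5, 20.2, 127.6]
ee_rot: [-179.9, 0.0, 84.0]
force: [-0.5, 0.1, -5.0]
gripper_width: 54.9
gripper_force: 45.0
```

Emit:
apply_moves --delta_pos '[[0, 0, -0.08], [0, 0, -0.16], [0, 0, -0.22], [0, 0, -0.25], [0, 0, -0.275], [0, 0, -0.275], [0, 0, -0.275]]' --rot '[[0, 0, 0], [0, 0, 0], [0, 0, 0], [0, 0, 0], [0, 0, 0], [0, 0, 0], [0, 0, 0]]' --hand '[0, 0, 0, 0, 0, 0, 0]'

```text
time_s: 30.52
ee_pos: [625.4, 20.2, 98.8]
ee_rot: [180.0, 0.0, 83.9]
force: [-7.0, 0.1, 14.8]
gripper_width: 54.9
gripper_force: 45.0
```

Emit:
apply_moves --delta_pos '[[0, 0, 0.025], [0, 0, 0.025], [0, 0, 0.025], [0, 0, 0.025], [0, 0, 0.025], [0, 0, 0.025], [0, 0, 0.025]]' --rot '[[0, 0, 0], [0, 0, 0], [0, 0, 0], [0, 0, 0], [0, 0, 0], [0, 0, 0], [0, 0, 0]]' --hand '[1, 1, 1, 1, 1, 1, 1]'

```text
time_s: 31.1
ee_pos: [626.0, 20.1, 98.4]
ee_rot: [-180.0, 0.0, 83.9]
force: [0.4, -1.0, 0.2]
gripper_width: 90.6
gripper_force: 0.0
```

Emit:
apply_moves --delta_pos '[[0, 0, 0.3], [0, 0, 0.6], [0, 0, 0.883], [0, 0, 0.883], [0, 0, 0.883], [0, 0, 0.883]]' --rot '[[0, 0, 0], [0, 0, 0], [0, 0, 0], [0, 0, 0], [0, 0, 0], [0, 0, 0]]' --hand '[1, 1, 1, 1, 1, 1]'

```text
time_s: 31.6
ee_pos: [625.5, 20.1, 204.1]
ee_rot: [-179.9, 0.0, 83.9]
force: [0.3, -0.4, -0.5]
gripper_width: 91.4
gripper_force: 0.0
```

```bash
python3 - <<'E'
from h import *
t=viewer.grab_frame("top"); s=viewer.grab_frame("scene"); print(env.state()['ee_pos'])
for d in spotter.landmark_of(s,'new1'): print(d['score'],d['position'],ray(s,d['position'],0),ray(s,d['position'],60))
for d in spotter.landmark_of(t,'new1'): print('t',d['score'],d['position'],ray(t,d['position'],0))
sheet([rect(t,(516,366),76,60),rect(t,(627,145),100,40),cv2.resize(s['pixels'][180:340,190:350],(260,260))],'r4')
E
```

```text
[625.0102019   20.12644296 202.9033259 ]
0.92 [319.6, 267.3] [557.3347161   10.64654738   0.        ] [630.60219422  23.6030701   60.        ]
0.87 [254.3, 256.7] [ 550.78692156 -129.91798216    0.        ] [ 624.71279759 -102.82732742   60.        ]
0.8 [498.5, 277.3] [514.80832142 368.4153521    0.        ] [592.35194003 345.3972834   60.        ]
t 0.87 [367.1, 210.4] [ 635.41492248 -115.97299897    0.        ]
t 0.8 [166.3, 266.9] [513.82258617 369.26850949   0.        ]
```

View pics/r4.png

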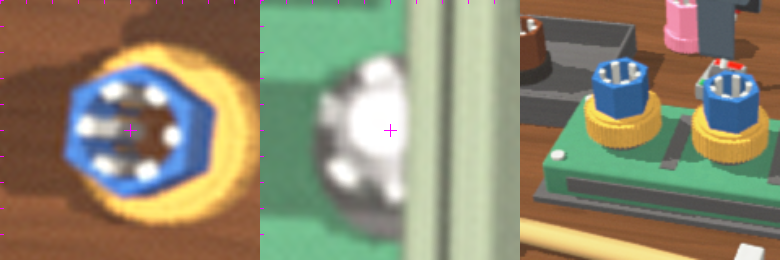

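Middle spindle's head is home; the last head is still at (516,366). Fetching it.

Emit:
apply_moves --delta_pos '[[-0.1, 0.32, 0], [-0.2, 0.64, 0], [-0.307, 0.96, 0], [-0.307, 0.96, 0], [-0.307, 0.96, 0]]' --rot '[[0, 0, 0.04], [0, 0, 0.08], [0, 0, 0.1125], [0, 0, 0.1125], [0, 0, 0.1125]]' --hand '[1, 1, 1, 1, 1]'

```text
time_s: 32.22
ee_pos: [588.3, 137.0, 203.9]
ee_rot: [-179.9, 0.0, 93.8]
force: [-0.1, -0.5, -0.1]
gripper_width: 91.4
gripper_force: 0.0
```

Emit:
apply_moves --delta_pos '[[-0.1, 0.32, 0], [-0.2, 0.64, 0], [-0.307, 0.96, 0], [-0.307, 0.96, 0], [-0.307, 0.96, 0]]' --rot '[[0, 0, 0.04], [0, 0, 0.08], [0, 0, 0.1125], [0, 0, 0.1125], [0, 0, 0.1125]]' --hand '[1, 1, 1, 1, 1]'

```text
time_s: 32.63
ee_pos: [552.2, 250.9, 204.1]
ee_rot: [-180.0, 0.1, 103.4]
force: [-0.2, -0.7, 0.2]
gripper_width: 91.3
gripper_force: 0.0
```

Emit:
apply_moves --delta_pos '[[-0.1, 0.32, 0], [-0.2, 0.64, 0], [-0.307, 0.96, 0], [-0.307, 0.96, 0], [-0.307, 0.96, 0], [-0.307, 0.96, 0]]' --rot '[[0, 0, 0.04], [0, 0, 0.08], [0, 0, 0.1125], [0, 0, 0.1125], [0, 0, 0.1125], [0, 0, 0.1125]]' --hand '[1, 1, 1, 1, 1, 1]'

```text
time_s: 33.13
ee_pos: [516.5, 363.8, 204.3]
ee_rot: [-180.0, 0.1, 112.8]
force: [0.2, -0.4, -0.4]
gripper_width: 91.3
gripper_force: 0.0
```

```bash
python3 - <<'E'
from h import *
s=viewer.grab_frame("scene"); print(env.state()['ee_pos'],env.state()['ee_rot'])
for d in spotter.landmark_of(s,'new1'): print(d['score'],d['position'],ray(s,d['position'],0))
E
```

```text
[516.58693179 363.52961932 204.43436929] [-1.79969890e+02  7.04190969e-02  1.12790531e+02]
0.66 [320.9, 262.7] [541.92081268  10.45502532   0.        ]
0.64 [500.9, 280.1] [522.8600154  372.07110826   0.        ]
0.63 [122.7, 283.1] [ 683.25268801 -352.8058103     0.        ]
0.58 [252.4, 256.8] [ 551.93510766 -133.69454663    0.        ]
```

Emit:
apply_moves --delta_pos '[[0, 0, -0.3], [0, 0, -0.6], [0, 0, -0.692], [0, 0, -0.692]]' --rot '[[0, 0, 0], [0, 0, 0], [0, 0, 0], [0, 0, 0]]' --hand '[1, 1, 1, 1]'

```text
time_s: 33.57
ee_pos: [514.2, 363.0, 118.4]
ee_rot: [-179.6, 0.1, 112.8]
force: [-0.4, 0.4, -0.4]
gripper_width: 91.2
gripper_force: 0.0
```

Emit:
apply_moves --delta_pos '[[0, 0, -0.2], [0, 0, -0.4], [0, 0, -0.6], [0, 0, -0.692], [0, 0, -0.692], [0, 0, -0.692]]' --rot '[[0, 0, 0], [0, 0, 0], [0, 0, 0], [0, 0, 0], [0, 0, 0], [0, 0, 0]]' --hand '[1, 1, 1, 1, 1, 1]'

```text
time_s: 34.07
ee_pos: [516.6, 366.0, 40.0]
ee_rot: [179.9, -0.0, 112.9]
force: [0.5, -0.1, 0.2]
gripper_width: 91.1
gripper_force: 0.0
```

Emit:
apply_moves --delta_pos '[[0, 0, 0], [0, 0, 0], [0, 0, 0], [0, 0, 0], [0, 0, 0], [0, 0, 0], [0, 0, 0], [0, 0, 0], [0, 0, 0], [0, 0, 0]]' --rot '[[0, 0, 0], [0, 0, 0], [0, 0, 0], [0, 0, 0], [0, 0, 0], [0, 0, 0], [0, 0, 0], [0, 0, 0], [0, 0, 0], [0, 0, 0]]' --hand '[0, 0, 0, 0, 0, 0, 0, 0, 0, 0]'

```text
time_s: 34.9
ee_pos: [516.0, 366.1, 39.1]
ee_rot: [179.9, -0.0, 113.0]
force: [1.8, 0.2, 3.8]
gripper_width: 54.9
gripper_force: 45.0
```

Emit:
apply_moves --delta_pos '[[0, 0, 0.2], [0, 0, 0.45], [0, 0, 0.7], [0, 0, 0.942], [0, 0, 0.942], [0, 0, 0.942]]' --rot '[[0, 0, 0], [0, 0, 0], [0, 0, 0], [0, 0, 0], [0, 0, 0], [0, 0, 0]]' --hand '[0, 0, 0, 0, 0, 0]'

```text
time_s: 35.4
ee_pos: [515.5, 365.9, 152.1]
ee_rot: [179.9, -0.0, 113.0]
force: [-0.7, 0.3, -3.5]
gripper_width: 54.9
gripper_force: 45.0
```

Emit:
apply_moves --delta_pos '[[0.15, -0.3, 0.1], [0.3, -0.6, 0.192], [0.46, -0.922, 0.192], [0.46, -0.922, 0.192], [0.46, -0.922, 0.192]]' --rot '[[0, 0, 0.035], [0, 0, 0.07], [0, 0, 0.109], [0, 0, 0.109], [0, 0, 0.109]]' --hand '[0, 0, 0, 0, 0]'

```text
time_s: 35.82
ee_pos: [570.0, 252.4, 171.6]
ee_rot: [-179.7, -0.1, 122.1]
force: [-0.1, 0.3, -3.5]
gripper_width: 54.5
gripper_force: 45.0
```

Emit:
apply_moves --delta_pos '[[0.15, -0.3, 0], [0.3, -0.6, 0], [0.46, -0.922, 0], [0.46, -0.922, 0], [0.46, -0.922, 0], [0.46, -0.922, 0]]' --rot '[[0, 0, 0.035], [0, 0, 0.07], [0, 0, 0.109], [0, 0, 0.109], [0, 0, 0.109], [0, 0, 0.109]]' --hand '[0, 0, 0, 0, 0, 0]'

```text
time_s: 36.32
ee_pos: [624.5, 145.4, 172.7]
ee_rot: [-179.8, -0.2, 131.7]
force: [-0.6, 1.1, -2.9]
gripper_width: 54.7
gripper_force: 45.0
```

Emit:
apply_moves --delta_pos '[[0, 0, -0.1], [0, 0, -0.2], [0, 0, -0.25], [0, 0, -0.292], [0, 0, -0.292], [0, 0, -0.292]]' --rot '[[0, 0, 0], [0, 0, 0], [0, 0, 0], [0, 0, 0], [0, 0, 0], [0, 0, 0]]' --hand '[0, 0, 0, 0, 0, 0]'

```text
time_s: 36.82
ee_pos: [626.3, 145.5, 139.4]
ee_rot: [179.9, 0.0, 131.7]
force: [3.5, -0.1, -4.4]
gripper_width: 54.9
gripper_force: 45.0
```

Emit:
apply_moves --delta_pos '[[0, 0, -0.02], [0, 0, -0.04], [0, 0, -0.05], [0, 0, -0.05]]' --rot '[[0, 0, 0], [0, 0, 0], [0, 0, 0], [0, 0, 0]]' --hand '[0, 0, 0, 0]'

```text
time_s: 37.15
ee_pos: [626.3, 144.8, 133.9]
ee_rot: [179.9, 0.0, 131.7]
force: [3.3, 0.7, -2.0]
gripper_width: 55.1
gripper_force: 45.0
```

Emit:
apply_moves --delta_pos '[[0, 0, -0.08], [0, 0, -0.16], [0, 0, -0.22], [0, 0, -0.28], [0, 0, -0.317], [0, 0, -0.317], [0, 0, -0.317]]' --rot '[[0, 0, 0], [0, 0, 0], [0, 0, 0], [0, 0, 0], [0, 0, 0], [0, 0, 0], [0, 0, 0]]' --hand '[0, 0, 0, 0, 0, 0, 0]'

```text
time_s: 37.73
ee_pos: [626.6, 144.8, 98.8]
ee_rot: [179.8, 0.1, 131.7]
force: [0.1, 1.7, 15.5]
gripper_width: 55.0
gripper_force: 45.0
```

Emit:
apply_moves --delta_pos '[[0, 0, 0.025], [0, 0, 0.025], [0, 0, 0.025], [0, 0, 0.025], [0, 0, 0.025], [0, 0, 0.025], [0, 0, 0.025]]' --rot '[[0, 0, 0], [0, 0, 0], [0, 0, 0], [0, 0, 0], [0, 0, 0], [0, 0, 0], [0, 0, 0]]' --hand '[1, 1, 1, 1, 1, 1, 1]'

```text
time_s: 38.32
ee_pos: [625.6, 144.4, 98.2]
ee_rot: [-180.0, -0.0, 131.7]
force: [-0.5, -0.1, -0.8]
gripper_width: 90.9
gripper_force: 0.0
```

Emit:
apply_moves --delta_pos '[[0, 0, 0.3], [0, 0, 0.6], [0, 0, 0.883], [0, 0, 0.883], [0, 0, 0.883], [0, 0, 0.883]]' --rot '[[0, 0, 0], [0, 0, 0], [0, 0, 0], [0, 0, 0], [0, 0, 0], [0, 0, 0]]' --hand '[1, 1, 1, 1, 1, 1]'

```text
time_s: 38.82
ee_pos: [625.4, 144.3, 204.0]
ee_rot: [-179.9, -0.0, 131.7]
force: [-0.5, -0.2, -1.5]
gripper_width: 91.5
gripper_force: 0.0
```

```bash
python3 - <<'E'
from h import *
s=viewer.grab_frame("scene"); print(env.state()['ee_pos'])
for d in spotter.landmark_of(s,'new1'): print(d['score'],d['position'],ray(s,d['position'],60))
cv2.imwrite('pics/s5.png',cv2.cvtColor(cv2.resize(s['pixels'][140:340,110:460],None,fx=2,fy=2),cv2.COLOR_RGB2BGR))
E
```

```text
[624.97899213 144.26233431 203.1008808 ]
0.98 [252.4, 254.7] [ 619.50024334 -108.1934656    60.        ]
0.86 [386.9, 271.7] [617.9057675  146.03576716  60.        ]
0.61 [319.5, 263.4] [619.33134171  21.2717075   60.        ]
```

View pics/s5.png

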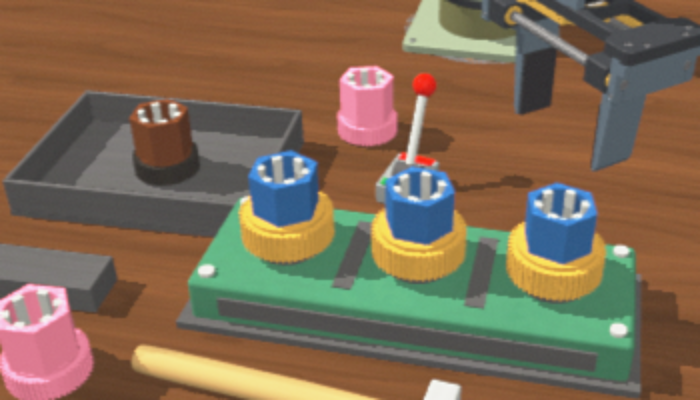

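All three blue heads sit home, the worn one is in the tray and the lever (424,85) is still toward the red mark. Now switching on.

Emit:
apply_moves --delta_pos '[[-0.25, -0.15, 0], [-0.5, -0.3, 0], [-0.746, -0.4375, 0], [-0.746, -0.4375, 0], [-0.746, -0.4375, 0]]' --rot '[[0, 0, -0.07], [0, 0, -0.14], [0, 0, -0.197], [0, 0, -0.197], [0, 0, -0.197]]' --hand '[0, 0, 0, 0, 0]' --newtons 20

```text
time_s: 39.33
ee_pos: [534.6, 91.3, 203.7]
ee_rot: [-179.9, -0.0, 114.7]
force: [1.0, -0.3, -0.2]
gripper_width: 60.3
gripper_force: 0.0
```

Emit:
apply_moves --delta_pos '[[-0.25, -0.15, 0], [-0.5, -0.3, 0], [-0.746, -0.4375, 0], [-0.746, -0.4375, 0], [-0.746, -0.4375, 0]]' --rot '[[0, 0, -0.07], [0, 0, -0.14], [0, 0, -0.197], [0, 0, -0.197], [0, 0, -0.197]]' --hand '[0, 0, 0, 0, 0]'

```text
time_s: 39.75
ee_pos: [446.9, 39.4, 204.5]
ee_rot: [180.0, -0.0, 97.8]
force: [0.6, -0.8, -0.1]
gripper_width: 27.6
gripper_force: 0.0
```

Emit:
apply_moves --delta_pos '[[-0.25, -0.15, 0], [-0.5, -0.3, 0], [-0.746, -0.4375, 0], [-0.746, -0.4375, 0], [-0.746, -0.4375, 0], [-0.746, -0.4375, 0], [-0.746, -0.4375, 0], [-0.746, -0.4375, 0]]' --rot '[[0, 0, -0.07], [0, 0, -0.14], [0, 0, -0.197], [0, 0, -0.197], [0, 0, -0.197], [0, 0, -0.197], [0, 0, -0.197], [0, 0, -0.197]]' --hand '[0, 0, 0, 0, 0, 0, 0, 0]'

```text
time_s: 40.42
ee_pos: [358.9, -12.6, 204.6]
ee_rot: [180.0, -0.0, 81.0]
force: [0.1, -0.4, -0.1]
gripper_width: 0.3
gripper_force: 0.0
```

Emit:
apply_moves --delta_pos '[[0, 0, -0.2], [0, 0, -0.4], [0, 0, -0.6], [0, 0, -0.8], [0, 0, -0.892], [0, 0, -0.892], [0, 0, -0.892]]' --rot '[[0, 0, 0], [0, 0, 0], [0, 0, 0], [0, 0, 0], [0, 0, 0], [0, 0, 0], [0, 0, 0]]' --hand '[0, 0, 0, 0, 0, 0, 0]'

```text
time_s: 41.0
ee_pos: [357.9, -12.7, 97.3]
ee_rot: [-179.9, 0.0, 80.9]
force: [1.0, -0.8, 0.2]
gripper_width: 0.6
gripper_force: 0.0
```

Emit:
apply_moves --delta_pos '[[0.1, -0.016, 0], [0.2, -0.032, 0], [0.3, -0.048, 0], [0.4, -0.064, 0], [0.5, -0.08, 0], [0.6, -0.096, 0], [0.7, -0.112, 0], [0.8, -0.128, 0], [0.89, -0.142, 0], [0.89, -0.142, 0]]' --rot '[[0, 0, 0], [0, 0, 0], [0, 0, 0], [0, 0, 0], [0, 0, 0], [0, 0, 0], [0, 0, 0], [0, 0, 0], [0, 0, 0], [0, 0, 0]]' --hand '[0, 0, 0, 0, 0, 0, 0, 0, 0, 0]'

```text
time_s: 41.83
ee_pos: [466.6, -30.5, 97.4]
ee_rot: [179.9, -0.0, 80.9]
force: [0.3, -0.2, -1.6]
gripper_width: 0.6
gripper_force: 0.0
```

Emit:
apply_moves --delta_pos '[[0.02, -0.003, 0], [0.04, -0.006, 0], [0.05, -0.008, 0], [0.05, -0.008, 0]]' --rot '[[0, 0, 0], [0, 0, 0], [0, 0, 0], [0, 0, 0]]' --hand '[0, 0, 0, 0]'

```text
time_s: 42.17
ee_pos: [467.8, -30.7, 97.3]
ee_rot: [-179.7, 0.0, 80.9]
force: [-4.7, 0.8, 3.1]
gripper_width: 0.4
gripper_force: 2.6
```

Stop felt; back off, rise and check.

Emit:
apply_moves --delta_pos '[[0.02, -0.003, 0], [0.03, -0.005, 0], [0.03, -0.005, 0], [-0.1, 0.02, 0], [-0.2, 0.03, 0.1], [-0.3, 0.05, 0.4], [-0.3, 0.05, 0.7], [-0.3, 0.05, 0.95], [-0.3, 0.05, 0.95], [-0.3, 0.05, 0.95]]' --rot '[[0, 0, 0], [0, 0, 0], [0, 0, 0], [0, 0, 0], [0, 0, 0], [0, 0, 0], [0, 0, 0], [0, 0, 0], [0, 0, 0], [0, 0, 0]]' --hand '[0, 0, 0, 0, 0, 0, 0, 0, 0, 0]'

```text
time_s: 43.0
ee_pos: [435.3, -25.1, 213.4]
ee_rot: [179.7, -0.0, 80.9]
force: [0.1, 0.4, -0.5]
gripper_width: 0.5
gripper_force: 0.0
```

Emit:
apply_moves --delta_pos '[[-0.3, 0.05, 0.1], [-0.3, 0.05, 0.1], [-0.3, 0.05, 0.1], [-0.3, 0.05, 0.1]]' --rot '[[0, 0, 0], [0, 0, 0], [0, 0, 0], [0, 0, 0]]' --hand '[0, 0, 0, 0]'

```text
time_s: 43.33
ee_pos: [397.9, -19.0, 222.7]
ee_rot: [-180.0, 0.0, 80.9]
force: [0.2, 0.6, -0.4]
gripper_width: 0.3
gripper_force: 0.0
```

```bash
python3 - <<'E'
from h import *
s=viewer.grab_frame("scene")
for d in spotter.landmark_of(s,'switch_tip'): print(d['score'],d['position'],ray(s,d['position'],110))
cv2.imwrite('pics/s6.png',cv2.cvtColor(cv2.resize(s['pixels'][140:380,80:540],None,fx=1.6,fy=1.6),cv2.COLOR_RGB2BGR))
E
```

```text
0.5 [302.5, 201.2] [488.14899464 -39.81853454 110.        ]
0.35 [321.1, 264.1] [682.7410169  35.2721271 110.       ]
```

View pics/s6.png

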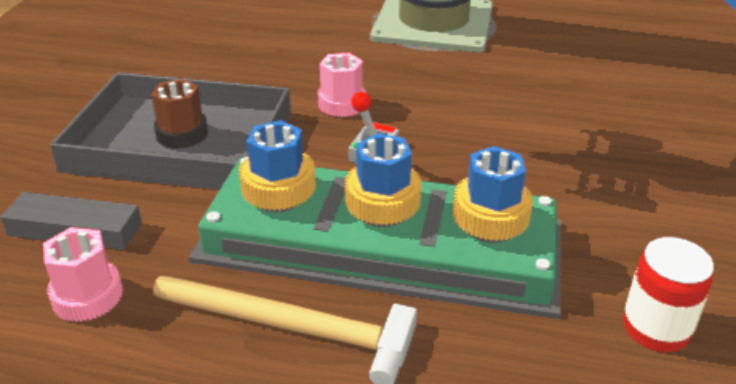

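The lever's ball (361,101) is back at its ON position, the heads are home and the bystanders haven't moved.

```bash
python3 -c "
from workcell import env
print(env.job_done())"
```

```text
the job is handed in; nothing more can be done
None
```

I handed the job in: the machine was switched off, the one worn head went into the scrap tray, all three new heads are home on their own spindles, and the switch is back on. The last picture shows the hammer, tin and billet where they started; `env.job_done()` returned no verdict.

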